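Draw out the suitcase handle, ready to go

ROBOT

A 6-joint arm with a two-finger parallel gripper is mounted at the origin on the work surface. World frame = base frame: x ahead of the robot, y to its left, z up, the work surface at z = 0. Lengths are in m, angles in degrees, forces in N, time in s.
With the tool pointing down it reaches from about 0.25 to 0.725 m from the base axis. Payload 9.7 kg.
Tool frame: the origin (TCP) lies midway between the tips of the shut fingers; the grasp point (between the pads) lies 19 mm behind it; z points along the fingers, y is the line along which they close (so a half turn about z gives the same grasp; the last joint's range is limited). The gripper opens to 85 mm and grips with 20 to 120 N. Pads are 22 mm wide; open, the fingers measure 114 mm over their backs; the gripper's body (76 mm by 85 mm) begins 54 mm behind the grasp point. The pads swing forward as they close: fully open they stand 13 mm farther back than shut.
Start: joints at [-64.63, 4.979, 10.078, 95.1, 0, 90], TCP at [0.236, -0.497, 0.231] pointing down, gripper open.
Joint ranges: [-179.16, 179.16], [-48.56, 103.87], [-65.8, 70.77], [-126.05, 130.52], [-82.76, 87.17], [-180, 180]. Speed limits (degrees/s): [127.2, 127.2, 147.25, 180, 180, 180].

INTERFACE

Orientations are given as [roll, pitch, yaw] about the fixed x, y, z axes, in that order (R = Rz(yaw) Ry(pitch) Rx(roll)).
In Python, from workcell import bot gives the robot as it stands.
- The arm moves only by the shell command python3 -m crank 'ROWS' [FORCE]. ROWS is JSON, a list of rows, each an object with "gripper": the finger opening in mm, from 0 to 85.4; "travel": the shift along the tool's x, y, z in mm, a list of three; "twist": the turn, a rotation vector about the tool's x, y, z in rad, a list of three. In form: [{"gripper": gripper, "travel": [tx, ty, tz], "twist": [rx, ry, rz]}, ...]. A call has 1 to 12 rows; each row shifts and turns the commanded pose from where the row before left it, along the tool's axes as they then stand; what a row does not reach is not made up. A row lasts 1/8 s, in which the tool goes at most 62.5 mm and 10.7 degrees, less where a joint would pass 70% of its speed; a pose out of reach is approached as far as the arm can. A call is refused whole if a number of a shift passes 62.5 or a number of a turn 0.188, either way. A call with a gripper value outside its range is refused whole. The fingers move at their own pace and stop on an object; FORCE is the grip in N (left out, the last holds). Time passes only in rows, so rows that do not move let the fingers close. It gives the time, the measured TCP pose, the force, the opening and the grip force at its end, in the units of the state.
- bot.get_obs(): the state, without advancing time (a new reading comes with each control period).
- bot.camera(name): name is "side" or "top" or "wrist"; returns the picture (420x560x3 uint8, red, green, blue); there is no depth.
- bot.calibration(name): a dict with "vfov" (degrees; the focal length in pixels is half the picture's height over the tangent of half this angle, whatever the lens; pixels are square), "cx", "cy" (the principal point, pixels), "camera_from_world" (4x4, takes a point from world to camera coordinates). Camera axes: x right, y down, z forward; pixel columns grow to the right and rows downward; lengths in m; the calibration is good to about 2 mm. The wrist camera is an equidistant fisheye: a pixel r from the principal point sees the ray r / f radians off the axis. A picture is of the moment at which its call begins: read the wrist's pose just before it. calibration takes no time and is no camera call; for the wrist camera it gives the pose at the moment of the call.
- bot.job_done(): hands the job in; it is judged then, once.
The state is a dict: "time": time; "q": joint angles; "qd": joint speeds; "joint_efforts": joint torques, N m; "ee_pos": TCP position; "tcp_rot": TCP orientation; "wrist_force": force on the tool from outside, world axes, zero at the start; "torque": the same for the moment, N m; "opening": finger opening in m; "grasp_force": force on a finger pad.
Only numpy, scipy, OpenCV 4.12 (cv2) and the standard library are available. Lean on these libraries where they do the work, as an engineer would, in place of code of your own. Each camera call takes 0.05 s, during which the arm holds its last target. There are 200 camera calls.

TASK

The packed suitcase stands in front of the shelf with its pull handle pushed down and locked. Take the grip in the middle so that its red release trigger is squeezed in, and draw the handle straight up past its first stop to its second stop, as far as it goes; finish still holding the grip there, with the handle fully extended. Leave the things on the shelf and the cabinets where they are.

Things in the scene. Friction and masses are not known exactly. Their poses are not given: they have to be found in the camera images.
- case: Petrol-blue hard-shell suitcase, 300 deep (x) by 480 wide (y) by 750 tall, standing on the floor beyond the shelf's edge; heavy, does not move. Origin: on its top (level with the shelf) below the middle of the pull handle, 45 in from its near face. x points across the grip bar, away from the robot; y along the bar; z up. Bezel round the handle 4 proud; carry handle 23 high at x = 150.
- grip: Grey grip bar of the pull handle, 158 long (y), 26 thick (x), 30 tall, on two tubes at y = +-62. Origin: middle of the bar, half-way up; stowed, 42 above the case top with 23 free under it. Axes as the case's. Pinch it across x from above; at its middle that squeezes the trigger too. 45 and more is clear either side. Rises straight up, 280 in all.
- button_face (a point): Middle of the outer face of the red release trigger, 38 long (y) and 14 tall, in the middle of the bar's +x face (away from the robot). Out, it stands 6 proud of the bar (bar and trigger together 32 thick); pressed towards -x it goes flush.
- release (a joint): How far the trigger is pressed in, m: 0 out, about 0.006 flush with the bar, where a wide fingertip meets the bar itself. Spring: 2 N to start, 6 N flush. Past 0.004 the lock is free; with the trigger out the stowed handle is locked to the case and cannot be drawn up.
- upper_stage (a joint): How far the inner tubes (steel, 17 across) are drawn out of the outer ones, m: 0 stowed, 0.14 at the first stop. It comes out first: about 8 N of pull moves it. It stays where it is left.
- lower_stage (a joint): How far the outer tubes (aluminium, 23 across) are drawn out of the case, m: 0 to 0.14. About 12 N of pull, so it follows when the upper stage is at its stop. Both at 0.14 is the second stop: grip 322 above the case top. It stays where it is left.
- puck: Bystander: olive silicone charging puck, 88 across, 12 high, loose on the shelf; origin under its centre.
- opener: Bystander: black garage opener, 95 by 50 by 20, loose on the shelf; origin under its centre.
- cup: Bystander: white ceramic cup, 76 across, 85 high, loose on the shelf; origin under its centre.
- acrylic: Bystander: clear acrylic box with a closed flip-top lid, 120 by 160 by 70, fixed on the shelf; origin under its centre; its lid's small knob rises to about 110.
- shades: Bystander: brown sunglasses case, 65 by 160 by 40, loose on the cabinet at the left end (+y); origin under its centre.
- flask: Bystander: green drinking flask, 72 across, 200 high, loose on the cabinet at the right end (-y); origin under its centre.

How it is judged:
By the outcome, as a careful person would: the job done as asked, in the order asked, and still so for the second after the job is handed in, while the arm keeps its last pose, push and grip.
It also fails if it takes over 40 s, if anything falls off the work surface, if the arm or the gripper's body presses on something with over 40 N, if the wrist force passes 120 N, or if a joint passes its speed limit or range.

## Working session

There is one attempt and no reset: what is moved stays moved. The work goes in short steps, Python scripts to look and compute and a shell command to move; the robot and the scene stay as the last step left them, time stands still between calls to the robot, and variables do not carry over. Pictures are saved under pics/ and viewed, at most 10 in all, crops included, and the job is handed in when it is done.

```bash
mkdir -p pics; ls; python3 - <<'E'
from workcell import bot
import cv2,numpy as np
for n in("side","top"):
    cv2.imwrite(f"pics/{n}0.png",bot.camera(n)[:,:,::-1])
    c=bot.calibration(n);print(n,c["vfov"],c["cx"],c["cy"],np.round(c["camera_from_world"],3).tolist())
o=bot.get_obs();print(o)
E
```

```text
pics
side 54.09460350180878 277.0410571308 211.40957013528086 [[0.972, -0.233, 0.012, -0.492], [-0.15, -0.662, -0.734, 0.133], [0.179, 0.712, -0.679, 1.328], [0.0, 0.0, 0.0, 1.0]]
top 42.683841398727 277.37580124520605 212.46080995123003 [[-0.005, -1.0, -0.008, 0.015], [-0.997, 0.006, -0.074, 0.52], [0.074, 0.008, -0.997, 1.799], [0.0, 0.0, 0.0, 1.0]]
{'time': 0.1, 'q': array([-6.46318696e+01,  5.00870244e+00,  1.00372697e+01,  9.50993436e+01,
        1.92861072e-03,  9.00014035e+01]), 'qd': array([-0.07469623, -0.03120217,  0.12942636, -0.04980174,  0.00828554,
       -0.04282342]), 'joint_efforts': array([-8.27228359e-05, -5.21560800e+01,  4.65655375e+01,  1.60013797e-02,
        6.98884492e-06, -3.23067120e-06]), 'ee_pos': array([ 0.23555506, -0.49676838,  0.23063129]), 'tcp_rot': array([-1.79929224e+02, -1.92687548e-03,  2.53667245e+01]), 'wrist_force': array([ 0.59790777, -0.53544696, -0.76095232]), 'torque': array([ 0.04741728,  0.00882235, -0.00994774]), 'grasp_force': 0.0, 'opening': 0.08556389613279412}
```

View pics/top0.png

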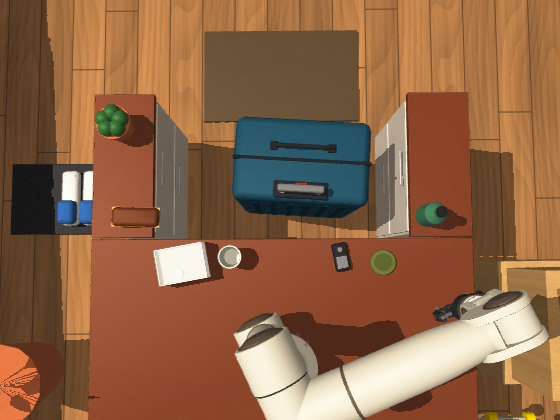

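View pics/side0.png

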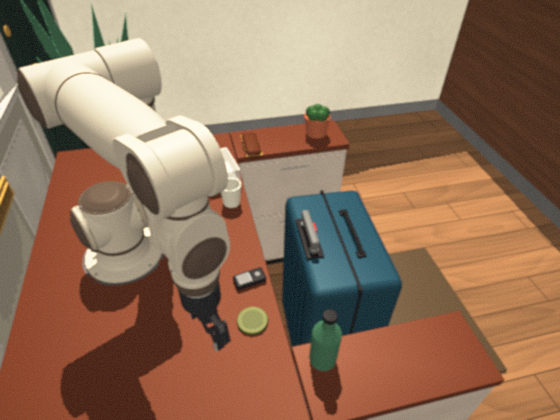

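Top view: grey grip bar about (301,189), red trigger on its far edge (302,184), puck (383,262), opener (341,257), and cup (229,257) on the shelf. Side view: grip at about (310,232), flask at (325,345).

```bash
cat > h.py <<'E'
from workcell import bot
import cv2,numpy as np
def ray(n,uv,c=None):
    c=c or bot.calibration(n);T=np.array(c["camera_from_world"]);f=210/np.tan(np.radians(c["vfov"]/2))
    d=np.array([(uv[0]-c["cx"]),(uv[1]-c["cy"])])/f
    if n=="wrist":
        r=np.hypot(*d);v=np.array([*(d/r*np.sin(r)),np.cos(r)]) if r>0 else np.array([0,0,1.])
    else: v=np.array([*d,1.])
    R=T[:3,:3];return -R.T@T[:3,3],R.T@v
def plane(n,uv,z,c=None):
    o,v=ray(n,uv,c);return o+v*(z-o[2])/v[2]
E
python3 - <<'E'
from h import *
im=cv2.imread("pics/top0.png")
cv2.imwrite("pics/crop.png",cv2.resize(im[170:215,260:345],None,fx=8,fy=8,interpolation=cv2.INTER_NEAREST))
hsv=cv2.cvtColor(im,cv2.COLOR_BGR2HSV);h,s,v=cv2.split(hsv)
roi=np.zeros_like(h);roi[170:210,260:345]=1
g=((s<60)&(v>90)&(roi>0)).astype(np.uint8)
c=max(cv2.findContours(g,0,1)[0],key=cv2.contourArea);r=cv2.minAreaRect(c);print(r)
P=[plane("top",p,.057) for p in cv2.boxPoints(r)];print(np.round(P,4),plane("top",r[0],.057))
rd=((s>120)&((h<8)|(h>172))&(v>120)&(roi>0));ys,xs=np.nonzero(rd);print(len(xs),xs.mean(),ys.mean(),plane("top",(xs.mean(),ys.mean()),.045))
print(ray("top",r[0])[0])
for uv in[(229,257),(341,257),(383,262),(182,265)]:print(uv,plane("top",uv,.0))
E
```

```text
((300.0723876953125, 187.73269653320312), (46.153282165527344, 6.931549549102783), 3.2704882621765137)
[[ 0.5928  0.0134  0.057 ]
 [ 0.616   0.0119  0.057 ]
 [ 0.6062 -0.1411  0.057 ]
 [ 0.5831 -0.1396  0.057 ]] [ 0.59949735 -0.06388849  0.057     ]
19 301.42105263157896 183.3684210526316 [ 0.61561189 -0.0689413   0.045     ]
[ 0.38586908 -0.00201768  1.83255861]
(229, 257) [0.37083298 0.17770831 0.        ]
(341, 257) [ 0.36889699 -0.20281659  0.        ]
(383, 262) [ 0.35127915 -0.34484546  0.        ]
(182, 265) [0.34454184 0.33756583 0.        ]
```

View pics/crop.png

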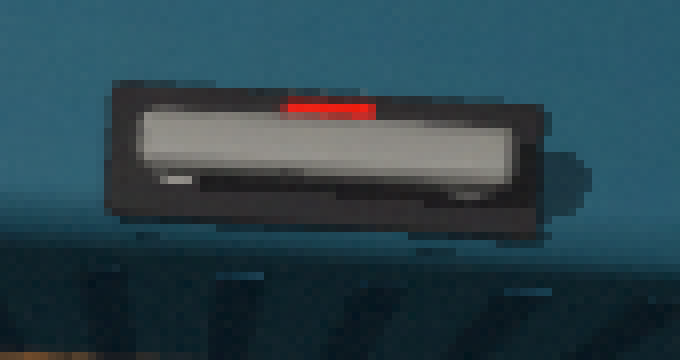

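```bash
cat >> h.py <<'E'
def rows(target,yaw,n):
    o=bot.get_obs();p=np.array(o["ee_pos"]);y0=o["tcp_rot"][2];d=(np.array(target)-p)*1000/n;dy=(yaw-y0)/n
    for i in range(n):
        a=np.radians(y0+dy*i);print(np.round([d[0]*np.cos(a)+d[1]*np.sin(a),d[0]*np.sin(a)-d[1]*np.cos(a),-d[2]],1),"rz",round(-np.radians(dy),4))
E
python3 -c "
from h import *
rows([.60,-.065,.20],86.3,11)"
```

```text
[ 46.8 -21.3   2.8] rz -0.0967
[ 48.6 -16.7   2.8] rz -0.0967
[ 50.  -11.9   2.8] rz -0.0967
[50.9 -7.   2.8] rz -0.0967
[51.3 -2.1  2.8] rz -0.0967
[51.3  2.9  2.8] rz -0.0967
[50.8  7.8  2.8] rz -0.0967
[49.8 12.7  2.8] rz -0.0967
[48.3 17.4  2.8] rz -0.0967
[46.4 22.   2.8] rz -0.0967
[44.1 26.4  2.8] rz -0.0967
```

```bash
python3 -m crank '[{"gripper":85,"travel":[47,-21,0],"twist":[0,0,-0.097]},{"gripper":85,"travel":[49,-17,0],"twist":[0,0,-0.097]},{"gripper":85,"travel":[50,-12,0],"twist":[0,0,-0.097]},{"gripper":85,"travel":[51,-7,0],"twist":[0,0,-0.097]},{"gripper":85,"travel":[51,-2,5],"twist":[0,0,-0.097]},{"gripper":85,"travel":[51,3,5],"twist":[0,0,-0.097]},{"gripper":85,"travel":[51,8,5],"twist":[0,0,-0.097]},{"gripper":85,"travel":[50,13,5],"twist":[0,0,-0.097]},{"gripper":85,"travel":[48,17,5],"twist":[0,0,-0.097]},{"gripper":85,"travel":[46,22,5],"twist":[0,0,-0.097]},{"gripper":85,"travel":[44,26,0],"twist":[0,0,-0.097]},{"gripper":85,"travel":[0,0,0],"twist":[0,0,0]}]' 40
python3 - <<'E'
from h import *
o=bot.get_obs();print(o["ee_pos"],o["tcp_rot"],o["time"])
c=bot.calibration("wrist");im=bot.camera("wrist")[:,:,::-1].copy();cv2.imwrite("pics/w1.png",im)
import json;c["camera_from_world"]=np.array(c["camera_from_world"]).tolist();json.dump(c,open("w1.json","w"))
E
```

```text
time: 1.6
ee_pos: [0.6005, -0.0623, 0.1997]
tcp_rot: [-179.9, -0.0, 86.8]
wrist_force: [-0.8, -0.5, -0.3]
opening: 0.0851
grasp_force: 0.0
[ 0.60047304 -0.06228384  0.19971939] [-1.79888381e+02 -2.60937106e-02  8.67738131e+01] 1.6
```

View pics/w1.png

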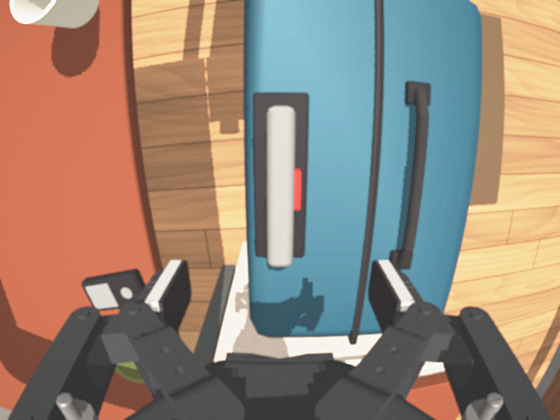

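Wrist view: grip bar from about (282,106) to (280,268), with the red trigger at (298,190) and the bar nearly aligned with the tool.

```bash
python3 - <<'E'
from h import *
import json
c=json.load(open("w1.json"));im=cv2.imread("pics/w1.png")
h,s,v=cv2.split(cv2.cvtColor(im,cv2.COLOR_BGR2HSV))
roi=np.zeros_like(h);roi[95:275,250:312]=1
g=((s<60)&(v>120)&(roi>0)).astype(np.uint8)
k=max(cv2.findContours(g,0,1)[0],key=cv2.contourArea);x,y,w,hh=cv2.boundingRect(k);print(x,y,w,hh)
W=np.array([plane("wrist",p[0],.057,c) for p in k])[:,:2].astype(np.float32)
r=cv2.minAreaRect(W*1000);print(r)
rd=((s>150)&((h<8)|(h>172))&(roi>0));ys,xs=np.nonzero(rd);print(len(xs),xs.mean(),ys.mean(),plane("wrist",(xs.mean(),ys.mean()),.045,c))
E
```

```text
266 105 30 163
((601.0478515625, -63.448646545410156), (155.19015502929688, 25.50083351135254), 86.50666809082031)
236 297.83474576271186 189.33474576271186 [ 0.61750553 -0.06563465  0.045     ]
```

```bash
python3 -m crank '[{"gripper":85,"travel":[-1.5,0.5,40],"twist":[0,0,0.006]},{"gripper":85,"travel":[0,0,40],"twist":[0,0,0]},{"gripper":85,"travel":[0,0,40],"twist":[0,0,0]},{"gripper":85,"travel":[0,0,30],"twist":[0,0,0]},{"gripper":85,"travel":[0,0,20],"twist":[0,0,0]},{"gripper":85,"travel":[0,0,8],"twist":[0,0,0]},{"gripper":85,"travel":[0,0,0],"twist":[0,0,0]},{"gripper":85,"travel":[0,0,0],"twist":[0,0,0]}]' 40
```

```text
time: 2.65
ee_pos: [0.6002, -0.0668, 0.0245]
tcp_rot: [179.9, 0.0, 86.1]
wrist_force: [0.2, -0.3, -0.1]
opening: 0.0851
grasp_force: 0.0
```

```bash
python3 -m crank '[{"gripper":85,"travel":[2,1,3],"twist":[0,0,0]},{"gripper":60,"travel":[0,0,0],"twist":[0,0,0]},{"gripper":40,"travel":[0,0,0],"twist":[0,0,0]},{"gripper":20,"travel":[0,0,0],"twist":[0,0,0]},{"gripper":10,"travel":[0,0,0],"twist":[0,0,0]},{"gripper":10,"travel":[0,0,0],"twist":[0,0,0]},{"gripper":10,"travel":[0,0,0],"twist":[0,0,0]},{"gripper":10,"travel":[0,0,0],"twist":[0,0,0]}]' 40
python3 - <<'E'
from h import *
cv2.imwrite("pics/w2.png",bot.camera("wrist")[:,:,::-1])
E
```

```text
time: 3.65
ee_pos: [0.601, -0.0646, 0.0209]
tcp_rot: [180.0, 0.0, 86.2]
wrist_force: [-1.4, -0.6, 5.3]
opening: 0.0258
grasp_force: 43.0
```

View pics/w2.png

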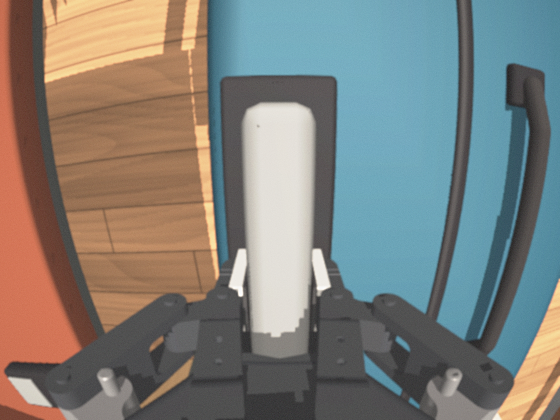

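The pads close on the bar's middle at about (239,270) and (320,270). The opening of 25.8 mm means the trigger is flush. I'll raise the grip force a little and start lifting.

```bash
python3 -m crank '[{"gripper":10,"travel":[0,0,0],"twist":[0,0,0]},{"gripper":10,"travel":[0,0,-3],"twist":[0,0,0]},{"gripper":10,"travel":[0,0,-5],"twist":[0,0,0]},{"gripper":10,"travel":[0,0,-7],"twist":[0,0,0]},{"gripper":10,"travel":[0,0,-10],"twist":[0,0,0]},{"gripper":10,"travel":[0,0,-10],"twist":[0,0,0]},{"gripper":10,"travel":[0,0,-5],"twist":[0,0,0]},{"gripper":10,"travel":[0,0,0],"twist":[0,0,0]}]' 70
```

```text
time: 4.7
ee_pos: [0.601, -0.0646, 0.0607]
tcp_rot: [180.0, -0.0, 86.2]
wrist_force: [1.2, 0.3, 1.0]
opening: 0.0251
grasp_force: 70.5
```

```bash
python3 -m crank '[{"gripper":10,"travel":[0,0,-8],"twist":[0,0,0]},{"gripper":10,"travel":[0,0,-15],"twist":[0,0,0]},{"gripper":10,"travel":[0,0,-20],"twist":[0,0,0]},{"gripper":10,"travel":[0,0,-20],"twist":[0,0,0]},{"gripper":10,"travel":[0,0,-15],"twist":[0,0,0]},{"gripper":10,"travel":[0,0,-8],"twist":[0,0,0]},{"gripper":10,"travel":[0,0,-6],"twist":[0,0,0]},{"gripper":10,"travel":[0,0,-5],"twist":[0,0,0]},{"gripper":10,"travel":[0,0,-5],"twist":[0,0,0]},{"gripper":10,"travel":[0,0,-5],"twist":[0,0,0]},{"gripper":10,"travel":[0,0,-5],"twist":[0,0,0]},{"gripper":10,"travel":[0,0,-5],"twist":[0,0,0]}]' 70
python3 - <<'E'
from h import *
cv2.imwrite("pics/s2.png",bot.camera("side")[:,:,::-1])
E
```

```text
time: 6.2
ee_pos: [0.6009, -0.0646, 0.1762]
tcp_rot: [-179.9, -0.0, 86.2]
wrist_force: [5.0, -0.8, -12.2]
opening: 0.0247
grasp_force: 69.6
```

View pics/s2.png

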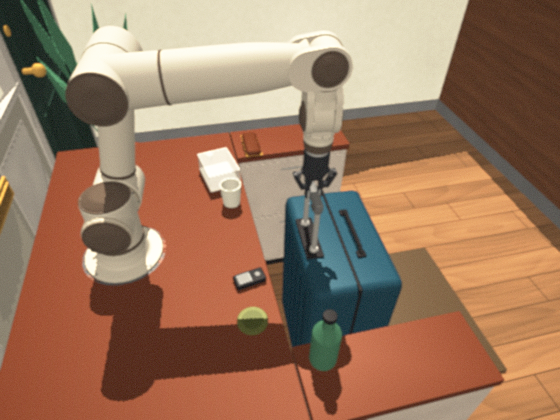

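The handle follows the gripper: tubes show at (312,225), and the 12 N pull means the lower stage is now moving.

```bash
python3 -m crank '[{"gripper":10,"travel":[0,0,-8],"twist":[0,0,0]},{"gripper":10,"travel":[0,0,-14],"twist":[0,0,0]},{"gripper":10,"travel":[0,0,-16],"twist":[0,0,0]},{"gripper":10,"travel":[0,0,-16],"twist":[0,0,0]},{"gripper":10,"travel":[0,0,-16],"twist":[0,0,0]},{"gripper":10,"travel":[0,0,-14],"twist":[0,0,0]},{"gripper":10,"travel":[0,0,-10],"twist":[0,0,0]},{"gripper":10,"travel":[0,0,-7],"twist":[0,0,0]},{"gripper":10,"travel":[0,0,-5],"twist":[0,0,0]},{"gripper":10,"travel":[0,0,-3],"twist":[0,0,0]},{"gripper":10,"travel":[0,0,-3],"twist":[0,0,0]},{"gripper":10,"travel":[0,0,-3],"twist":[0,0,0]}]' 70
```

```text
time: 7.75
ee_pos: [0.6009, -0.0645, 0.2915]
tcp_rot: [-179.9, -0.0, 86.2]
wrist_force: [5.7, -0.3, -11.7]
opening: 0.0255
grasp_force: 69.8
```

```bash
python3 -m crank '[{"gripper":10,"travel":[0,0,-2],"twist":[0,0,0]},{"gripper":10,"travel":[0,0,-2],"twist":[0,0,0]},{"gripper":10,"travel":[0,0,-2],"twist":[0,0,0]},{"gripper":10,"travel":[0,0,-2],"twist":[0,0,0]},{"gripper":10,"travel":[0,0,-1],"twist":[0,0,0]}]' 70
```

```text
time: 8.38
ee_pos: [0.6009, -0.0646, 0.3005]
tcp_rot: [-179.9, -0.0, 86.2]
wrist_force: [5.0, -0.2, -12.2]
opening: 0.0252
grasp_force: 69.9
```

```bash
python3 -m crank '[{"gripper":10,"travel":[0,0,-1],"twist":[0,0,0]},{"gripper":10,"travel":[0,0,-1],"twist":[0,0,0]},{"gripper":10,"travel":[0,0,-1],"twist":[0,0,0]}]' 70
```

```text
time: 8.75
ee_pos: [0.6008, -0.0645, 0.3013]
tcp_rot: [-179.7, -0.0, 86.2]
wrist_force: [5.1, -1.1, -28.3]
opening: 0.0253
grasp_force: 70.1
```

```bash
python3 -m crank '[{"gripper":10,"travel":[0,0,0],"twist":[0,0,0]},{"gripper":10,"travel":[0,0,0],"twist":[0,0,0]},{"gripper":10,"travel":[0,0,0],"twist":[0,0,0]},{"gripper":10,"travel":[0,0,0],"twist":[0,0,0]}]' 70
python3 - <<'E'
from h import *
a=bot.camera("side")[:,:,::-1];b=bot.camera("wrist")[:,:,::-1]
cv2.imwrite("pics/f.png",np.hstack([cv2.resize(a[100:300,200:420],(440,400)),cv2.resize(b,(360,400))]))
E
```

```text
time: 9.25
ee_pos: [0.6008, -0.0645, 0.3013]
tcp_rot: [-179.7, -0.0, 86.2]
wrist_force: [5.3, -0.1, -24.0]
opening: 0.0252
grasp_force: 70.8
```

View pics/f.png

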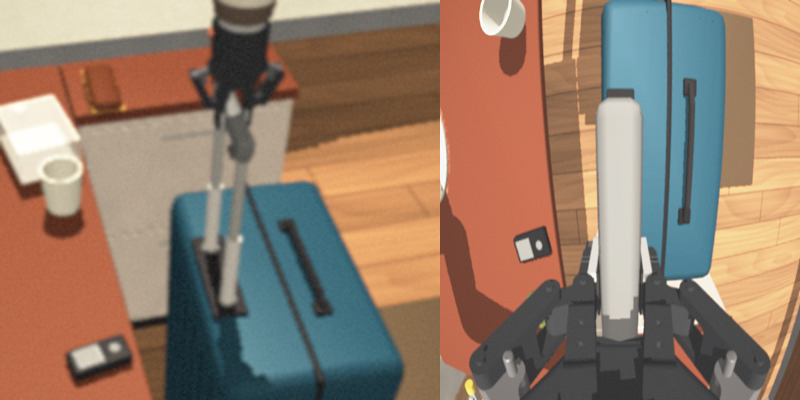

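Both tube stages are out (joints at about (215,187) and (235,238)), the grip is still held at its middle, and it pulls firmly against the second stop.

```bash
python3 -c "
from workcell import bot
print(bot.job_done())"
```

```text
the job is handed in; nothing more can be done
None
```

The handle is drawn up 280 mm to its second stop and still held at the middle of the grip with the trigger squeezed in; nothing on the shelf or cabinets was touched, and the job is handed in.

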